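Clear the inspection spot and show a hose fitting to the camera

TASK

Clear the spot in front of the inspection camera first: lay the felt marker flat in the long tray and stand the white vial upright in the square tray. Then take the brass hose fitting out of its cradle and hold it up in front of the camera, level, on the lens axis, its ribbed hose end pointing straight at the lens, with its hexagon 110 mm in front of the lens. Finish holding it still there, do not put it down or let go, and leave the flask, the timer and the bottle where they stand.

Things in the scene. Friction and masses are not known exactly. Their poses are not given: they have to be found in the camera images.
- camera: Fixed inspection camera: black lens barrel (38 mm across) and grey housing (44 mm square, 56 mm long) on a post and a dark steel foot, 222 mm high in all. Origin on the work surface straight below the middle of the lens front. It looks along its own -x (roughly towards the robot), level; z is up. Barrel, housing, post and foot lie within 0 to 120 mm in +x of the origin and 45 mm either side.
- camera_lens (a point): Middle of the lens front, 200 mm above the work surface. Same axes as the camera.
- camera_focus (a point): Point in the air on the lens axis, 110 mm in front of the lens and 200 mm above the surface: where the fitting's hexagon is to be held. Same axes as the camera; its +x points to the lens.
- cradle: Fixed aluminium cradle, foot 56 x 40 x 8 mm, with two V supports 4 mm thick and only about 20 mm wide that carry the fitting by its two ends, at 19 mm in -x and 14 mm in +x of the cradle's middle; the hexagon between them is free at both sides. Origin at the centre of the underside; the fitting lies along x with its axis 55 mm above the surface, its hose end towards +x (roughly away from the robot).
- fitting_hex (a point): Loose brass hose fitting, 44 mm long, 85 g or so: a plain short end (17 mm across), a hexagon (23 mm across, 14 mm long) and a thinner ribbed hose end (15 mm across). This point is on its axis at the middle of the hexagon, 16 mm from the plain end face and 28 mm from the hose end face. Its z axis runs along the fitting from the plain end to the hose end. It lies level at the start, 55 mm above the surface.
- fitting_hose_end (a point): Centre of the fitting's hose end face. Same axes as fitting_hex.
- fitting: The same fitting; origin at the centre of the plain end face, z towards the hose end.
- marker_center (a point): Centre of the felt marker (white with a blue cap and end, 15 x 135 x 15 mm, light), lying on the surface in front of the camera, 7.5 mm above it; its long direction is y, z is up.
- marker: The same marker; origin 7.5 mm below the centre.
- vial_center (a point): Centre of the loose white sample vial that stands in front of the camera: body 31 mm across, screw cap 35 mm across from 40 mm up to the top, 54 mm high; the centre is 27 mm above its foot; z is up.
- vial: The same vial; origin at the centre of its foot.
- long_tray: Fixed open white tray, 100 mm (x) by 190 mm (y), 25 mm high, walls and floor about 3 mm; for stationery. Origin at the centre of its underside.
- square_tray: Fixed open white tray, 120 x 120 mm, 25 mm high, walls and floor about 3 mm; for vials. Origin at the centre of its underside. It stands left or right, the long tray on the other side.
- flask: Bystander: conical glass flask, 63 mm across the foot, 101 mm high. Origin at the foot. Close behind it, to the left of the camera, stands the fixed vacuum pump, a box 320 mm high whose front is at x = 0.57, y from 0.14 to 0.36: swing past it well in front.
- timer: Bystander: white timer, 62 x 66 x 19 mm. Origin at the underside.
- bottle: Bystander: brown reagent bottle, 45 mm across, 87 mm high. Origin at the foot.

How it is judged:
By the outcome, as a careful person would: the job done as asked, in the order asked, and still so for the second after the job is handed in, while the arm keeps its last pose, push and grip.
It also fails if it takes over 72 s, if anything falls off the work surface, if the arm or the gripper's body presses on something with over 40 N, if the wrist force passes 120 N, or if a joint passes its speed limit or range.

ROBOT

A 6-joint arm with a two-finger parallel gripper is mounted at the origin on a cart in front of the work surface, level with it; the furniture and walls round the work are solid. World frame = base frame: x ahead of the robot, y to its left, z up, the work surface at z = 0. Lengths are in m, angles in degrees, forces in N, time in s.
With the tool pointing down it reaches from about 0.4 to 0.825 m from the base axis. Payload 7 kg.
Tool frame: the origin (TCP) lies at the very end of the fingers, on their centre line; the grasp point (between the pads) lies 19 mm behind it; z points along the fingers, y is the line along which they close (so a half turn about z gives the same grasp; the last joint's range is limited). The gripper opens to 88 mm and grips with 3 to 60 N. Pads are 19 mm wide; open, the fingers measure 130 mm over their backs; the gripper's body (78 mm by 193 mm) begins 47 mm behind the grasp point.
Start: joints at [-47.378, 20.546, 0.682, 0, -70.136, -16.507], TCP at [0.297, -0.606, 0.227] pointing down, gripper open.
Joint ranges: [-176.03, 176.03], [-82.01, 121.73], [-58.28, 71.71], [-173.87, 95.51], [-174.79, -0.11], [-173.66, 173.66]. Speed limits (degrees/s): [136.94, 136.94, 172.46, 180, 180, 180].

INTERFACE

Orientations are given as [roll, pitch, yaw] about the fixed x, y, z axes, in that order (R = Rz(yaw) Ry(pitch) Rx(roll)).
In Python, from plant import r gives the robot as it stands. The module is installed in compiled form; this text tells all that it offers.
- The arm moves only by the tool jog_arm, never from a script. Its arguments are lists of equal length, an entry for each row: "travel": the shift along the tool's x, y, z each as a share of 50 cm, from -1 to 1, a list of three; "dr": the turn, a rotation vector about the tool's x, y, z each as a share of 360 degrees, from -1 to 1, a list of three; "claw": the opening, from 0 (shut) to 1 (fully open). A call has exactly 10 rows; each row is the pose to reach, as a shift and turn from the pose commanded when the call began, along the tool's axes at that moment, turning the shorter way round; what a row does not reach only later rows make up. A row lasts 1/8 s, in which the tool goes at most 62.5 mm and 10.7 degrees, less where a joint would pass 70% of its speed; a pose out of reach is approached as far as the arm can. A call with a number of a shift or a turn outside -1 to 1 is refused whole. A call with a gripper value outside its range is refused whole. The fingers move at their own pace and stop on an object; "newtons" is the grip in N (left out, the last holds). Time passes only in rows, so rows that repeat a pose let the fingers close, or fill a call up. It gives the time, the measured TCP pose, the force, the opening and the grip force at its end, in the units of the state.
- r.get_state(): the state, without advancing time (a new reading comes with each control period).
- r.capture(name): name is "scene" or "top" or "wrist"; returns a dict with "pixels" (420x560x3 uint8, red, green, blue), "range_z" (420x560 float32, m along the optical axis (not along the pixel's ray), 0 where there is no reading), "fx", "fy", "cx", "cy" (pixels), "position" and "attitude" of the camera in the world; the wrist camera has in their place "hand_eye" (4x4, takes a point from camera to tool coordinates, whose origin is the TCP and whose axes are the flange's). Camera axes: x right, y up, looking along -z (the intrinsics and any distortion apply to the point x, -y, -z); pixel columns grow to the right and rows downward; lengths in m; the calibration is good to about 2 mm. The wrist camera is an equidistant fisheye: a pixel r from the principal point sees the ray r / f radians off the axis. A picture is of the moment at which its call begins: read the wrist's pose just before it.
- r.close_job(): hands the job in; it is judged then, once.
Trained networks look in the newest picture that a camera, given by its name, has taken for a name from the list of things; names that differ only in an ending like _2 or _b are one class to them, and where a whole thing is asked for, a point or a joint stands for the part that bears it (a point fixed in the world has none). Each returns a list of dicts, best first, with "conf" (0 to 1); they miss things now and then, are a little off and sometimes report something else, mostly with a low value. They report only what shows in the picture. A call takes as long as a camera call.
- r.boxes_of(name, camera): "extent" ([left, top, right, bottom] in pixels, round what is visible of it).
- r.regions_of(name, camera): "pixels" (420x560 bool, what is visible of it) and "extent" ([left, top, right, bottom] in pixels, round what is visible of it).
- r.tip_of(name, camera): "at" ([column, row] in pixels: a listed point, or the origin of a listed thing).
The state is a dict: "time_s": time; "joints": joint angles; "qd": joint speeds; "joint_torque": joint torques, N m; "tcp_pos": TCP position; "eef_rot": TCP orientation; "contact_force": force on the tool from outside, world axes, zero at the start; "moment": the same for the moment, N m; "gripper_width": finger opening in m; "gripper_force": force on a finger pad.
Only numpy, scipy, OpenCV 4.12 (cv2) and the standard library are available. Lean on these libraries where they do the work, as an engineer would, in place of code of your own. Each camera call takes 0.05 s, during which the arm holds its last target. There are 200 camera calls.

## Working session

There is one attempt and no reset: what is moved stays moved. The work goes in short steps, Python scripts to look and compute and a tool call to move; the robot and the scene stay as the last step left them, time stands still between calls to the robot, and variables do not carry over. Pictures are saved under pics/ and viewed, at most 10 in all, crops included, and the job is handed in when it is done.

Besides the shell and the picture viewer there is one more tool, called after "Request:" as a command line: name --argument value ..., lists and objects as JSON in quotes. jog_arm: Moves the arm, as the interface text tells. Its arguments: {"type":"object","properties":{"travel":{"type":"array"},"dr":{"type":"array"},"claw":{"type":"array"},"newtons":{"type":"number"}},"required":["travel","dr","claw"]}

```bash
mkdir -p pics
cat > h.py <<'E'
import numpy as np, cv2
from plant import r
from scipy.spatial.transform import Rotation as R
def att(a):
    a=np.array(a,float)
    if a.shape==(3,3): return a
    if a.size==4: return None
    return R.from_euler('xyz',a,degrees=True).as_matrix()
def w(c,u,v,z=None,d=None):
    "pixel to world: at depth d or on plane z"
    ray=np.array([(u-c['cx'])/c['fx'],-(v-c['cy'])/c['fy'],-1.0]); A=att(c['attitude']); p=np.array(c['position'])
    g=A@ray
    if d is None: d=(z-p[2])/g[2]
    return p+g*d
def cloud(c,mask):
    v,u=np.nonzero(mask&(c['range_z']>0)); d=c['range_z'][v,u]
    P=np.stack([(u-c['cx'])/c['fx']*d,-(v-c['cy'])/c['fy']*d,-d],1)
    return P@att(c['attitude']).T+np.array(c['position'])
def save(c,n): cv2.imwrite('pics/'+n+'.png',c['pixels'][:,:,::-1])
E
cat > a.py <<'E'
from h import *
np.set_printoptions(precision=4,suppress=True)
s=r.get_state(); print(s)
ims=[]
for cam in('scene','top'):
    c=r.capture(cam); ims.append(c); save(c,cam+'0'); print(cam,{k:c[k] for k in c if k not in('pixels','range_z')})
    for n in 'camera cradle fitting marker vial long_tray square_tray flask timer bottle'.split():
        q=r.regions_of(n,cam)[:2]
        for b in q:
            P=cloud(c,b['pixels'])
            print(n,round(b['conf'],2),b['extent'],len(P), np.percentile(P,[2,50,98],axis=0).round(3).tolist() if len(P) else '')
    for n,z in dict(camera_lens=.2,fitting_hex=.055,fitting_hose_end=.055,marker_center=.0075,vial_center=.027,cradle=0,long_tray=0,square_tray=0,camera=0,flask=0,timer=0,bottle=0).items():
        for b in r.tip_of(n,cam)[:1]: print(n,round(b['conf'],2),np.array(b['at']),w(c,*b['at'],z=z))
E
python3 a.py
```

```text
{'time_s': 0.0, 'joints': array([-47.3779,  20.5915,   0.6336,  -0.0213, -70.1363, -16.5054]), 'qd': array([ 0.1379,  0.0211,  0.0052, -0.084 ,  0.0758, -0.0082]), 'joint_torque': array([ -0.0002, -58.2726,  29.3056,   6.9971,   0.0069,  -0.0001]), 'tcp_pos': array([ 0.2969, -0.6057,  0.2256]), 'eef_rot': array([ 179.904 ,   -0.0076, -153.8906]), 'contact_force': array([-0.2261, -0.2947, -0.2787]), 'moment': array([-0.0086,  0.0299,  0.0761]), 'gripper_force': 0.0, 'gripper_width': 0.08769257182687805}
scene {'fx': 503.7641765940288, 'fy': 503.7641765940288, 'cx': 280.61878532788955, 'cy': 204.03521310123978, 'position': array([-0.17  ,  0.8153,  1.0092]), 'attitude': array([  51.124 ,    1.1031, -140.6753])}
cradle 0.58 [320.4, 181.1, 346.5, 202.1] 220 [[0.509, -0.331, -0.004], [0.54, -0.285, 0.006], [0.582, -0.264, 0.044]]
fitting 0.62 [138.1, 314.6, 169.3, 345.2] 671 [[0.538, 0.403, 0.001], [0.568, 0.439, 0.015], [0.605, 0.473, 0.02]]
marker 0.67 [293.5, 238.8, 341.9, 251.7] 233 [[0.392, -0.115, -0.001], [0.432, -0.057, 0.01], [0.475, -0.01, 0.017]]
vial 0.77 [280.0, 257.1, 297.5,
[... 3049 characters left out ...]
.66 [402.7, 206.5, 423.8, 224.9] 260 [[0.531, -0.434, 0.008], [0.548, -0.408, 0.061], [0.574, -0.395, 0.09]]
camera_lens 0.7 [284.2 183.5] [ 0.6224 -0.0221  0.2   ]
fitting_hose_end 0.54 [370.1 213.7] [ 0.56   -0.2792  0.055 ]
marker_center 0.61 [294.8 261.3] [ 0.4276 -0.055   0.0075]
vial_center 0.59 [250.6 262.3] [0.4263 0.0772 0.027 ]
cradle 0.64 [372.  226.7] [ 0.5286 -0.2953  0.    ]
long_tray 0.65 [180.3 262.3] [0.4327 0.2904 0.    ]
square_tray 0.95 [377.6 262.9] [ 0.4177 -0.3059  0.    ]
camera 0.74 [280.4 199.9] [ 0.6182 -0.0166  0.    ]
flask 0.58 [208.5 226.4] [0.5403 0.2054 0.    ]
timer 0.79 [136.  214.8] [0.581  0.4276 0.    ]
bottle 0.58 [409.9 218.1] [ 0.5527 -0.4136  0.    ]
```

```bash
cat > b.py <<'E'
from h import *
np.set_printoptions(precision=4,suppress=True)
i=cv2.imread('pics/top0.png')[130:290,130:440]; cv2.imwrite('pics/t1.png',cv2.resize(i,(775,400),interpolation=cv2.INTER_CUBIC))
i=cv2.imread('pics/scene0.png')[130:370,130:400]; cv2.imwrite('pics/s1.png',cv2.resize(i,(675,600),interpolation=cv2.INTER_CUBIC))
for cam in('scene','top'):
    c=r.capture(cam); P=cloud(c,np.ones((420,560),bool)); print(cam)
    def box(n,x0,x1,y0,y1,z0,z1):
        Q=P[(P[:,0]>x0)&(P[:,0]<x1)&(P[:,1]>y0)&(P[:,1]<y1)&(P[:,2]>z0)&(P[:,2]<z1)]
        if len(Q)<5: print(n,len(Q));return
        m=cv2.minAreaRect((Q[:,:2]*1000).astype(np.float32)); print(n,len(Q),np.round(m[0],1),np.round(m[1],1),round(m[2],1),'med',np.median(Q,0),'z98',np.percentile(Q[:,2],98))
    box('marker',.36,.5,-.17,.03,.007,.025)
    box('vialcap',.38,.48,.04,.13,.045,.07)
    box('housing',.6,.8,-.13,.08,.2,.23)
    box('housing+',.6,.8,-.13,.08,.165,.23)
    box('fit',.49,.6,-.35,-.24,.05,.075)
    box('cradlefoot',.49,.6,-.35,-.24,.004,.02)
    box('long',.35,.51,.18,.41,.015,.035)
    box('square',.34,.5,-.39,-.22,.015,.035)
    box('bottle',.5,.62,-.5,-.36,.03,.1); box('flask',.48,.569,.15,.27,.01,.12)
E
python3 b.py
```

```text
scene
marker 190 [425.9 -60. ] [134.5  28.9] 52.6 med [ 0.4295 -0.061   0.0117] z98 0.01681203820719946
vialcap 105 [430.2  81.8] [31.7 32.1] 75.1 med [0.4281 0.0842 0.052 ] z98 0.05647583546140588
housing 404 [676.1 -38.3] [ 47.1 114.1] 75.5 med [ 0.678  -0.0297  0.2154] z98 0.22359287521916166
housing+ 557 [678.2 -38.9] [ 47.1 118.3] 75.5 med [ 0.6789 -0.0278  0.2116] z98 0.22318813170501012
fit 64 [ 534.2 -282.6] [42.9 22.9] 9.3 med [ 0.5293 -0.2834  0.0577] z98 0.06546948917443159
cradlefoot 125 [ 534.2 -290.9] [78.3 62.9] 76.7 med [ 0.5354 -0.2831  0.0068] z98 0.015425289880066455
long 603 [440.4 294. ] [125.9 195.5] 4.5 med [0.4335 0.2968 0.0216] z98 0.027198913663930055
square 217 [ 420.6 -303.3] [128.8 121.6] 89.0 med [ 0.4402 -0.2624  0.0205] z98 0.026684667536429566
bottle 394 [ 574.5 -414.4] [108.5  90.8] 89.9 med [ 0.5832 -0.4066  0.0548] z98 0.08674450428451017
flask 611 [510.9 223.7] [60.  87.2] 69.6 med [0.5236 0.223  0.0401] z98 0.1003692295137086
top
marker 238 [428.7 -70.6] [198.4 132. ] 88.7 med [ 0.4277 -0.0672  0.0133] z98 0.019548482210431366
vialcap 105 [428.7 
[... 154 characters left out ...]
0.22605969767464174
housing+ 683 [680.6 -47.8] [ 55.7 122.3] 72.4 med [ 0.6801 -0.0414  0.2188] z98 0.2259889319725676
fit 80 [ 534.5 -287.7] [43.3 20.5] 14.9 med [ 0.5306 -0.2866  0.0612] z98 0.06870570460456145
cradlefoot 241 [ 544.7 -294.9] [109.4 107.4] 1.0 med [ 0.5393 -0.2814  0.0068] z98 0.013965514717143978
long 278 [441.  291.4] [126.1 196.5] 4.5 med [0.4402 0.2943 0.0249] z98 0.031408656826333335
square 234 [ 419.4 -305.8] [121.2 119.2] 88.5 med [ 0.4323 -0.3033  0.0235] z98 0.0299938845491277
bottle 513 [ 574.6 -416.1] [108.9  90.1] 89.9 med [ 0.5937 -0.4132  0.0597] z98 0.08968353208613801
flask 315 [521.1 213. ] [60.2 87. ] 82.6 med [0.5243 0.2057 0.0399] z98 0.10304342452573516
```

View pics/t1.png

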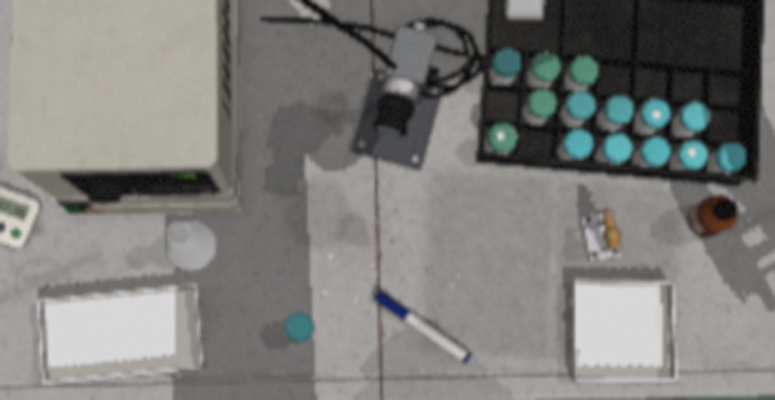

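View pics/s1.png

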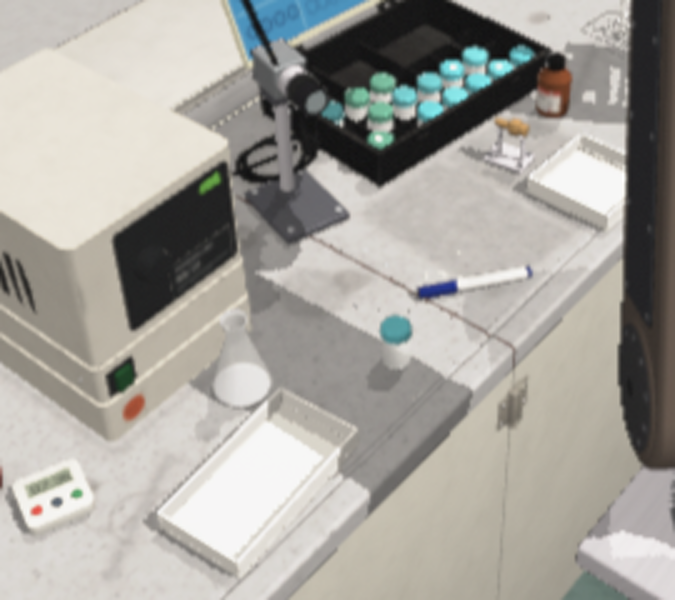

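The top view (cropped) shows the marker lying diagonally (blue cap at 377,295, end at 468,355), the vial at 300,327, the camera pointing down-left and the fitting at 612,230 on its cradle. The scene view agrees. Now I'll hover over the marker.

```bash
cat >> h.py <<'E'
def go(p,yaw,roll=180,pitch=0):
    s=r.get_state(); A=R.from_euler('xyz',s['eef_rot'],degrees=True); B=R.from_euler('xyz',[roll,pitch,yaw],degrees=True)
    t=A.inv().apply(np.array(p)-s['tcp_pos'])/0.5; d=np.degrees((A.inv()*B).as_rotvec())/360
    print('t',round(s['time_s'],2),'tcp',s['tcp_pos'].round(4),'rot',s['eef_rot'].round(2),'J',s['joints'].round(0),'-> travel',t.round(4).tolist(),'dr',d.round(4).tolist())
E
python3 -c "
from h import *
go([.427,-.061,.14],-127)"
```

```text
t 2.4 tcp [ 0.2971 -0.6061  0.2266] rot [ 180.     -0.   -153.88] J [-47.  21.   1.   0. -70. -17.] -> travel [-0.7132, 0.8644, 0.1731] dr [0.0, -0.0, -0.0747]
```

Request:
jog_arm --travel '[[-0.713, 0.864, 0.173], [-0.713, 0.864, 0.173], [-0.713, 0.864, 0.173], [-0.713, 0.864, 0.173], [-0.713, 0.864, 0.173], [-0.713, 0.864, 0.173], [-0.713, 0.864, 0.173], [-0.713, 0.864, 0.173], [-0.713, 0.864, 0.173], [-0.713, 0.864, 0.173]]' --dr '[[0, 0, -0.0747], [0, 0, -0.0747], [0, 0, -0.0747], [0, 0, -0.0747], [0, 0, -0.0747], [0, 0, -0.0747], [0, 0, -0.0747], [0, 0, -0.0747], [0, 0, -0.0747], [0, 0, -0.0747]]' --claw '[0.5, 0.5, 0.5, 0.5, 0.5, 0.5, 0.5, 0.5, 0.5, 0.5]'

```text
time_s: 3.65
tcp_pos: [0.4279, -0.0579, 0.14]
eef_rot: [-180.0, 0.0, -126.7]
contact_force: [1.3, -1.3, -0.3]
gripper_width: 0.0439
gripper_force: 0.0
```

```bash
cat >> h.py <<'E'
def wcap():
    s=r.get_state(); c=r.capture('wrist'); T=np.eye(4); T[:3,:3]=R.from_euler('xyz',s['eef_rot'],degrees=True).as_matrix(); T[:3,3]=s['tcp_pos']
    c['W']=T@np.array(c['hand_eye']); return c
def wray(c,u,v):
    x=(np.asarray(u,float)-c['cx'])/c['fx']; y=(np.asarray(v,float)-c['cy'])/c['fy']; t=np.hypot(x,y)+1e-12
    k=np.tan(np.minimum(t,1.5))/t
    return np.stack([x*k,-y*k,-np.ones_like(x)],-1)@c['W'][:3,:3].T   # unit depth along axis
def wplane(c,u,v,z):
    g=wray(c,u,v); o=c['W'][:3,3]; return o+g*((z-o[2])/g[...,2])[...,None]
def wcloud(c,mask):
    v,u=np.nonzero(mask&(c['range_z']>0)); return c['W'][:3,3]+wray(c,u,v)*c['range_z'][v,u][:,None]
def rect(P): return cv2.minAreaRect((np.asarray(P)[:,:2]*1000).astype(np.float32))
def pca(P):
    m=P[:,:2].mean(0); _,_,V=np.linalg.svd(P[:,:2]-m,full_matrices=False); return m,np.degrees(np.arctan2(V[0,1],V[0,0]))
E
python3 - <<'E'
from h import *
np.set_printoptions(precision=4,suppress=True)
c=wcap(); save(c,'w1'); print({k:c[k] for k in('fx','fy','cx','cy')},c['hand_eye'])
for b in r.regions_of('marker','wrist')[:2]:
    P=wcloud(c,b['pixels']); v,u=np.nonzero(b['pixels']); Q=wplane(c,u,v,.0075)
    print(b['conf'],b['extent'],np.median(P,0),rect(Q),pca(P),pca(Q))
for b in r.tip_of('marker_center','wrist')[:1]: print(b['conf'],wplane(c,*b['at'],.0075))
for n,z in(('vial',.054),('vial_center',.027)):
  for b in r.tip_of('vial_center','wrist')[:1]: print(b['conf'],b['at'],wplane(c,*b['at'],.027))
E
```

```text
{'fx': 325.19226210127806, 'fy': 325.19226210127806, 'cx': 274.6305376988299, 'cy': 211.68335176275372} [[ 0.0003  0.968   0.2511  0.068 ]
 [ 1.     -0.0002 -0.0004 -0.0002]
 [-0.0003  0.2511 -0.968  -0.1566]
 [ 0.      0.      0.      1.    ]]
0.87 [258.5, 121.5, 274.9, 265.5] [ 0.4297 -0.0716  0.0119] ((431.2392883300781, -68.42495727539062), (135.86558532714844, 16.30126953125), 53.55716323852539) (array([ 0.4299, -0.0706]), np.float64(53.84175687656505)) (array([ 0.4306, -0.0699]), np.float64(53.9084648533116))
0.96 [ 0.4305 -0.0687  0.0075]
```

View pics/w1.png

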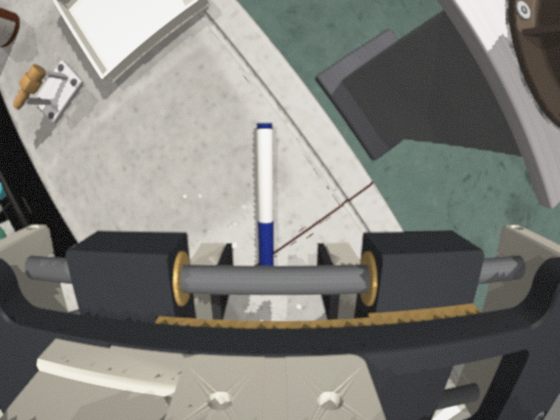

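The wrist view shows the marker between the fingers at column 265, rows 123–265. The fingers close across the image, so the axis is well aligned. Going down.

```bash
python3 -c "
from h import *
go([.430,-.067,.004],-126.4)"
```

```text
t 3.9 tcp [ 0.4268 -0.0622  0.1402] rot [-180.      0.   -127.07] J [ 18.   2. -36.   0. -53. -55.] -> travel [0.0038, -0.0108, 0.2724] dr [-0.0, 0.0, -0.0019]
```

Request:
jog_arm --travel '[[0.004, -0.011, 0.15], [0.004, -0.011, 0.22], [0.004, -0.011, 0.272], [0.004, -0.011, 0.272], [0.004, -0.011, 0.272], [0.004, -0.011, 0.272], [0.004, -0.011, 0.272], [0.004, -0.011, 0.272], [0.004, -0.011, 0.272], [0.004, -0.011, 0.272]]' --dr '[[0, 0, -0.002], [0, 0, -0.002], [0, 0, -0.002], [0, 0, -0.002], [0, 0, -0.002], [0, 0, -0.002], [0, 0, -0.002], [0, 0, -0.002], [0, 0, -0.002], [0, 0, -0.002]]' --claw '[0.5, 0.5, 0.5, 0.5, 0.3, 0.1, 0.1, 0.1, 0.1, 0.1]' --newtons 15

```text
time_s: 5.15
tcp_pos: [0.4306, -0.0661, 0.0046]
eef_rot: [-180.0, 0.0, -126.2]
contact_force: [-1.6, -0.6, 7.8]
gripper_width: 0.015
gripper_force: 15.0
```

```bash
python3 -c "
from h import *
go([.430,-.067,.15],-126.4);go([.43,.302,.15],-85.5)"
```

```text
t 5.15 tcp [ 0.4306 -0.0661  0.0046] rot [-1.7996e+02  3.0000e-02 -1.2624e+02] J [ 17.  15. -44.   0. -31. -54.] -> travel [0.002, -0.0003, -0.2907] dr [-0.0001, 0.0001, 0.0004]
t 5.15 tcp [ 0.4306 -0.0661  0.0046] rot [-1.7996e+02  3.0000e-02 -1.2624e+02] J [ 17.  15. -44.   0. -31. -54.] -> travel [-0.5932, 0.436, -0.2907] dr [-0.0001, 0.0, -0.1132]
```

Request:
jog_arm --travel '[[0, 0, -0.125], [0, 0, -0.25], [-0.593, 0.436, -0.291], [-0.593, 0.436, -0.291], [-0.593, 0.436, -0.291], [-0.593, 0.436, -0.291], [-0.593, 0.436, -0.291], [-0.593, 0.436, -0.291], [-0.593, 0.436, -0.291], [-0.593, 0.436, -0.291]]' --dr '[[0, 0, 0], [0, 0, 0], [0, 0, -0.113], [0, 0, -0.113], [0, 0, -0.113], [0, 0, -0.113], [0, 0, -0.113], [0, 0, -0.113], [0, 0, -0.113], [0, 0, -0.113]]' --claw '[0.1, 0.1, 0.1, 0.1, 0.1, 0.1, 0.1, 0.1, 0.1, 0.1]'

```text
time_s: 6.4
tcp_pos: [0.4293, 0.3017, 0.1491]
eef_rot: [179.9, -0.0, -85.5]
contact_force: [-0.3, 0.3, -0.6]
gripper_width: 0.0149
gripper_force: 15.0
```

Run:
```python
from h import *
np.set_printoptions(precision=4,suppress=True)
c=wcap(); save(c,'w2')
P=wcloud(c,np.ones((420,560),bool)); 
for b in r.regions_of('long_tray','wrist')[:1]:
    v,u=np.nonzero(b['pixels']); print(b['conf'],b['extent'],rect(wplane(c,u,v,.025)))
for b in r.regions_of('marker','wrist')[:1]:
    Q=wcloud(c,b['pixels']); print(b['conf'],pca(Q),rect(Q),np.median(Q,0))
go([.43,.302,.009],-85.5)
```

```text
0.64 [215.9, 87.3, 332.3, 243.1] ((431.2340393066406, 266.3721008300781), (99.49616241455078, 140.0101776123047), 4.737342357635498)
0.79 (array([0.4311, 0.2741]), np.float64(94.62165305879755)) ((430.1856689453125, 283.5471496582031), (14.379308700561523, 100.6446304321289), 4.511799335479736) [0.4311 0.2702 0.1566]
t 6.55 tcp [0.4298 0.3008 0.1496] rot [179.99  -0.01 -85.65] J [ 56.  10. -24.  -0. -55. -52.] -> travel [-0.0024, -0.0007, 0.2811] dr [0.0, -0.0, -0.0004]
```

View pics/w2.png

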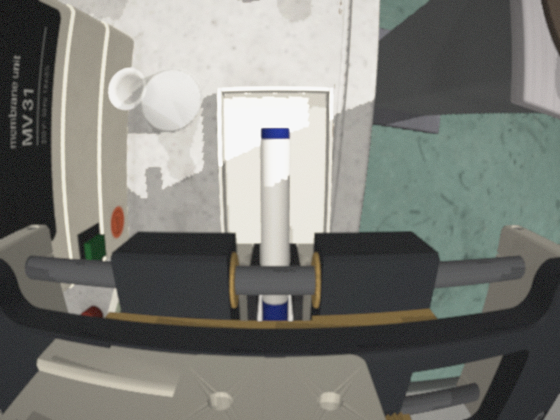

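Marker is held straight along the long tray (col 275; tray walls at cols 220 and 330). Lower, release, rise.

Request:
jog_arm --travel '[[-0.002, 0, 0.12], [-0.002, 0, 0.2], [-0.002, 0, 0.25], [-0.002, 0, 0.282], [-0.002, 0, 0.282], [-0.002, 0, 0.282], [-0.002, 0, 0.282], [-0.002, 0, 0.282], [-0.002, 0, 0.16], [-0.002, 0, 0.04]]' --dr '[[0, 0, 0], [0, 0, 0], [0, 0, 0], [0, 0, 0], [0, 0, 0], [0, 0, 0], [0, 0, 0], [0, 0, 0], [0, 0, 0], [0, 0, 0]]' --claw '[0.1, 0.1, 0.1, 0.1, 0.1, 0.35, 0.35, 0.35, 0.35, 0.35]'

```text
time_s: 7.8
tcp_pos: [0.4295, 0.3024, 0.1309]
eef_rot: [179.9, -0.1, -85.6]
contact_force: [0.5, 0.9, -0.7]
gripper_width: 0.031
gripper_force: 0.0
```

Run:
```python
from h import *
np.set_printoptions(precision=4,suppress=True)
c=wcap()
for b in r.regions_of('marker','wrist')[:1]:
    Q=wcloud(c,b['pixels']); print(b['conf'],pca(Q),rect(Q),np.median(Q,0))
go([.43,.082,.14],-100)
```

```text
0.56 (array([0.4303, 0.2928]), np.float64(94.51800477690881)) ((429.31500244140625, 295.3026123046875), (15.833433151245117, 123.8996810913086), 4.107018947601318) [0.4304 0.2917 0.015 ]
t 7.9 tcp [0.4326 0.3059 0.1366] rot [-179.51    0.46  -85.51] J [ 57.  11. -25.   0. -53. -52.] -> travel [0.446, 0.0401, -0.0106] dr [-0.0012, 0.0014, 0.0403]
```

Request:
jog_arm --travel '[[0.438, 0.034, -0.021], [0.438, 0.034, -0.021], [0.438, 0.034, -0.021], [0.438, 0.034, -0.021], [0.438, 0.034, -0.021], [0.438, 0.034, -0.021], [0.438, 0.034, -0.021], [0.438, 0.034, -0.021], [0.438, 0.034, -0.021], [0.438, 0.034, -0.021]]' --dr '[[0, 0, 0.04], [0, 0, 0.04], [0, 0, 0.04], [0, 0, 0.04], [0, 0, 0.04], [0, 0, 0.04], [0, 0, 0.04], [0, 0, 0.04], [0, 0, 0.04], [0, 0, 0.04]]' --claw '[0.75, 0.75, 0.75, 0.75, 0.75, 0.75, 0.75, 0.75, 0.75, 0.75]'

```text
time_s: 9.15
tcp_pos: [0.4297, 0.0834, 0.14]
eef_rot: [180.0, -0.0, -100.0]
contact_force: [-0.7, -0.4, -0.9]
gripper_width: 0.0656
gripper_force: 0.0
```

Run:
```python
from h import *
np.set_printoptions(precision=4,suppress=True)
c=wcap(); save(c,'w3')
for b in r.regions_of('vial','wrist')[:2]:
    Q=wcloud(c,b['pixels']); t=Q[Q[:,2]>.045]; print(b['conf'],b['extent'],len(t),rect(t) if len(t)>5 else '',np.median(Q,0))
for b in r.tip_of('vial_center','wrist')[:1]: print(b['conf'],b['at'],wplane(c,*b['at'],.027))
P=wcloud(c,np.ones((420,560),bool)); t=P[(abs(P[:,2]-.054)<.008)&(np.hypot(P[:,0]-.43,P[:,1]-.082)<.04)]
print(len(t), rect(t) if len(t)>5 else '')
go([.43,.081,.028],-100)
```

```text
0.97 [246.8, 180.5, 294.5, 231.0] 1404 ((431.20318603515625, 76.83489990234375), (32.88587188720703, 33.043182373046875), 61.54878234863281) [0.4306 0.0741 0.0517]
0.84 [271.6, 203.4] [0.4311 0.0777 0.027 ]
1392 ((431.20318603515625, 76.83489990234375), (32.88587188720703, 33.043182373046875), 61.54878234863281)
t 9.3 tcp [0.4297 0.0833 0.14  ] rot [180.    -0.   -99.98] J [ 37.   2. -35.   0. -53. -47.] -> travel [0.0043, -0.0014, 0.2241] dr [0.0, -0.0, 0.0]
```

View pics/w3.png

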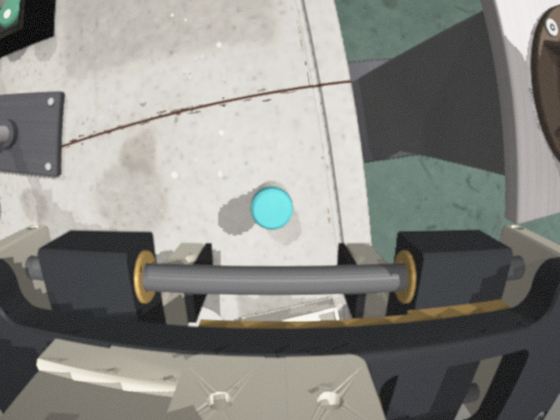

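The cap is at pixel (272,208), i.e. world (0.431, 0.077). Grasping the cap.

Request:
jog_arm --travel '[[0.012, -0.005, 0.1], [0.012, -0.005, 0.17], [0.012, -0.005, 0.21], [0.012, -0.005, 0.224], [0.012, -0.005, 0.224], [0.012, -0.005, 0.224], [0.012, -0.005, 0.224], [0.012, -0.005, 0.224], [0.012, -0.005, 0.224], [0.012, -0.005, 0.224]]' --dr '[[0, 0, 0], [0, 0, 0], [0, 0, 0], [0, 0, 0], [0, 0, 0], [0, 0, 0], [0, 0, 0], [0, 0, 0], [0, 0, 0], [0, 0, 0]]' --claw '[0.75, 0.75, 0.75, 0.75, 0.6, 0.45, 0.3, 0.3, 0.3, 0.3]' --newtons 20

```text
time_s: 10.55
tcp_pos: [0.4315, 0.0771, 0.0286]
eef_rot: [-180.0, 0.0, -100.0]
contact_force: [-1.8, -0.0, 7.2]
gripper_width: 0.0342
gripper_force: 20.0
```

```bash
python3 -c "
from h import *
go([.419,-.305,.14],-92)"
```

```text
t 10.55 tcp [0.4315 0.0771 0.0286] rot [-1.7996e+02  3.0000e-02 -9.9980e+01] J [ 36.  12. -43.   0. -35. -46.] -> travel [0.7568, -0.108, -0.2231] dr [-0.0001, 0.0001, -0.0222]
```

Request:
jog_arm --travel '[[0, 0, -0.1], [0, 0, -0.2], [0.757, -0.108, -0.223], [0.757, -0.108, -0.223], [0.757, -0.108, -0.223], [0.757, -0.108, -0.223], [0.757, -0.108, -0.223], [0.757, -0.108, -0.223], [0.757, -0.108, -0.223], [0.757, -0.108, -0.223]]' --dr '[[0, 0, 0], [0, 0, 0], [0, 0, -0.022], [0, 0, -0.022], [0, 0, -0.022], [0, 0, -0.022], [0, 0, -0.022], [0, 0, -0.022], [0, 0, -0.022], [0, 0, -0.022]]' --claw '[0.3, 0.3, 0.3, 0.3, 0.3, 0.3, 0.3, 0.3, 0.3, 0.3]'

```text
time_s: 11.8
tcp_pos: [0.418, -0.3056, 0.1391]
eef_rot: [179.9, 0.0, -92.2]
contact_force: [-0.4, 0.2, -0.3]
gripper_width: 0.0339
gripper_force: 20.0
```

Run:
```python
from h import *
np.set_printoptions(precision=4,suppress=True)
c=wcap(); save(c,'w4')
for b in r.regions_of('square_tray','wrist')[:1]:
    v,u=np.nonzero(b['pixels']); print(b['conf'],b['extent'],rect(wplane(c,u,v,.025)))
c2=r.capture('scene')
for b in r.regions_of('vial','scene')[:2]: 
    Q=cloud(c2,b['pixels']); print(b['conf'],b['extent'],np.percentile(Q,[2,50,98],axis=0))
go([.419,-.305,.032],-92)
```

```text
0.55 [196.9, 134.2, 340.9, 257.1] ((420.2693176269531, -315.27642822265625), (108.49396514892578, 119.35503387451172), 88.03651428222656)
0.64 [215.4, 253.7, 242.1, 295.5] [[0.505  0.1966 0.0001]
 [0.5239 0.223  0.038 ]
 [0.5519 0.2427 0.1004]]
0.62 [364.7, 161.2, 377.0, 181.1] [[ 0.4029 -0.3104  0.1097]
 [ 0.4149 -0.2898  0.1431]
 [ 0.4315 -0.2826  0.1654]]
t 12.0 tcp [ 0.4189 -0.304   0.1397] rot [-179.99    0.01  -91.97] J [-14.  10. -26.  -0. -54.  12.] -> travel [0.0019, -0.0002, 0.2154] dr [-0.0, 0.0, 0.0001]
```

Request:
jog_arm --travel '[[0, 0, 0.08], [0, 0, 0.15], [0, 0, 0.19], [0, 0, 0.214], [0, 0, 0.214], [0, 0, 0.214], [0, 0, 0.214], [0, 0, 0.214], [0, 0, 0.12], [0, 0, 0]]' --dr '[[0, 0, 0], [0, 0, 0], [0, 0, 0], [0, 0, 0], [0, 0, 0], [0, 0, 0], [0, 0, 0], [0, 0, 0], [0, 0, 0], [0, 0, 0]]' --claw '[0.3, 0.3, 0.3, 0.3, 0.3, 0.6, 0.6, 0.6, 0.6, 0.6]'

```text
time_s: 13.25
tcp_pos: [0.4176, -0.305, 0.1399]
eef_rot: [179.8, 0.0, -92.1]
contact_force: [1.4, -1.4, 1.0]
gripper_width: 0.0524
gripper_force: 0.0
```

Run:
```python
from h import *
np.set_printoptions(precision=4,suppress=True)
c=wcap()
for b in r.regions_of('vial','wrist')[:1]:
    Q=wcloud(c,b['pixels']); print(b['conf'],b['extent'],rect(Q[Q[:,2]>.048]),np.percentile(Q,[2,50,98],axis=0))
c=r.capture('scene')
for n in('marker','vial','fitting'):
  for b in r.regions_of(n,'scene')[:1]: 
    Q=cloud(c,b['pixels']); print(n,b['conf'],b['extent'],np.percentile(Q,[2,50,98],axis=0))
go([.49,-.295,.2],-166)
```

```text
0.86 [246.8, 185.1, 295.1, 236.3] ((419.0380859375, -305.6959228515625), (32.07845687866211, 33.16661834716797), 80.4939956665039) [[ 0.4042 -0.3212  0.0051]
 [ 0.4187 -0.3089  0.0547]
 [ 0.4339 -0.2914  0.0564]]
vial 0.46 [360.6, 191.2, 374.4, 211.5] [[ 0.4027 -0.3079  0.0019]
 [ 0.4138 -0.2904  0.0367]
 [ 0.4305 -0.2815  0.059 ]]
fitting 0.5 [328.8, 176.4, 341.3, 187.0] [[ 0.5128 -0.2963  0.0379]
 [ 0.5281 -0.2823  0.0577]
 [ 0.5534 -0.2754  0.0641]]
t 13.55 tcp [ 0.418 -0.305  0.139] rot [179.96   0.03 -92.1 ] J [-14.  10. -26.  -0. -54.  12.] -> travel [-0.0254, -0.1432, -0.122] dr [0.0002, 0.0, 0.2053]
```

Vial stands in the square tray (top at 57 mm). Next, hover over the fitting with yaw 14, so the wrist camera faces the lens later.

```bash
python3 -c "
from h import *
go([.52,-.286,.15],13)"
```

```text
t 13.55 tcp [ 0.418 -0.305  0.139] rot [ 1.7996e+02  3.0000e-02 -9.2100e+01] J [-14.  10. -26.  -0. -54.  12.] -> travel [-0.0455, -0.2025, -0.0221] dr [0.0, 0.0002, -0.2919]
```

Request:
jog_arm --travel '[[-0.045, -0.202, -0.022], [-0.045, -0.202, -0.022], [-0.045, -0.202, -0.022], [-0.045, -0.202, -0.022], [-0.045, -0.202, -0.022], [-0.045, -0.202, -0.022], [-0.045, -0.202, -0.022], [-0.045, -0.202, -0.022], [-0.045, -0.202, -0.022], [-0.045, -0.202, -0.022]]' --dr '[[0, 0, -0.292], [0, 0, -0.292], [0, 0, -0.292], [0, 0, -0.292], [0, 0, -0.292], [0, 0, -0.292], [0, 0, -0.292], [0, 0, -0.292], [0, 0, -0.292], [0, 0, -0.292]]' --claw '[0.6, 0.6, 0.6, 0.6, 0.6, 0.6, 0.6, 0.6, 0.6, 0.6]'

```text
time_s: 14.8
tcp_pos: [0.5194, -0.2862, 0.1487]
eef_rot: [-179.9, 0.2, 13.3]
contact_force: [-0.3, -0.0, -0.2]
gripper_width: 0.0525
gripper_force: 0.0
```

```bash
cat > f.py <<'E'
from h import *
import sys
np.set_printoptions(precision=4,suppress=True)
c=wcap(); save(c,sys.argv[1]); 
x=c['pixels'][100:300,180:380]; cv2.imwrite('pics/'+sys.argv[1]+'c.png',cv2.resize(x[:,:,::-1],(600,600),interpolation=cv2.INTER_CUBIC))
for b in r.regions_of('fitting','wrist')[:1]:
    Q=wcloud(c,b['pixels']); Q=Q[Q[:,2]>.04]; print(b['conf'],b['extent'],len(Q),rect(Q),pca(Q),np.percentile(Q,[2,50,98],axis=0))
    v,u=np.nonzero(b['pixels']); W=wplane(c,u,v,.06); print('plane',rect(W),pca(W))
for n in('fitting_hex','fitting_hose_end','fitting'):
  for b in r.tip_of(n,'wrist')[:1]: print(n,b['conf'],b['at'],wplane(c,*b['at'],.055))
go([.52,-.286,.15],14)
E
python3 f.py w5
```

```text
0.59 [268.3, 168.6, 296.8, 222.0] 1106 ((536.62109375, -290.25360107421875), (43.998748779296875, 22.25614356994629), 13.424489974975586) (array([ 0.5348, -0.2909]), np.float64(-173.35386440190703)) [[ 0.5161 -0.3013  0.0541]
 [ 0.5339 -0.2906  0.0595]
 [ 0.5573 -0.2818  0.0641]]
plane ((536.6502685546875, -290.0868835449219), (44.18401336669922, 21.73130989074707), 13.357759475708008) (array([ 0.5348, -0.2909]), np.float64(-172.97585636994108))
fitting_hex 0.69 [282.8, 201.5] [ 0.5307 -0.2906  0.055 ]
fitting_hose_end 0.86 [287.4, 167.7] [ 0.5576 -0.2878  0.055 ]
fitting 0.64 [280.4, 224.2] [ 0.5121 -0.2932  0.055 ]
t 15.05 tcp [ 0.52   -0.2864  0.1496] rot [-179.96    0.08   12.86] J [-10.  16. -16.  -0. -58. 113.] -> travel [0.0002, -0.0007, -0.0007] dr [-0.0001, 0.0002, -0.0032]
```

View pics/w5c.png

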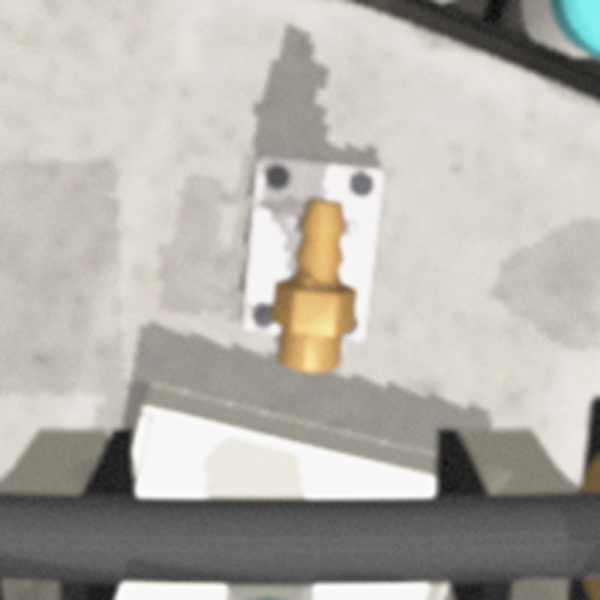

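```bash
python3 -c "
from h import *
go([.528,-.2907,.14],7.2)"
```

```text
t 15.05 tcp [ 0.52   -0.2864  0.1496] rot [-1.7996e+02  8.0000e-02  1.2860e+01] J [-10.  16. -16.  -0. -58. 113.] -> travel [0.0138, 0.0121, 0.0192] dr [-0.0001, 0.0002, 0.0157]
```

Request:
jog_arm --travel '[[0.0138, 0.012, 0.019], [0.0138, 0.012, 0.019], [0.0138, 0.012, 0.019], [0.0138, 0.012, 0.019], [0.0138, 0.012, 0.019], [0.0138, 0.012, 0.019], [0.0138, 0.012, 0.019], [0.0138, 0.012, 0.019], [0.0138, 0.012, 0.019], [0.0138, 0.012, 0.019]]' --dr '[[0, 0, 0.0157], [0, 0, 0.0157], [0, 0, 0.0157], [0, 0, 0.0157], [0, 0, 0.0157], [0, 0, 0.0157], [0, 0, 0.0157], [0, 0, 0.0157], [0, 0, 0.0157], [0, 0, 0.0157]]' --claw '[0.6, 0.6, 0.6, 0.6, 0.6, 0.6, 0.6, 0.6, 0.6, 0.6]'

```text
time_s: 16.3
tcp_pos: [0.5285, -0.2907, 0.1411]
eef_rot: [-180.0, -0.0, 7.4]
contact_force: [0.4, 0.2, 0.3]
gripper_width: 0.0526
gripper_force: 0.0
```

```bash
python3 f.py w6
python3 - <<'E'
from h import *
# lens/camera estimate from scene+top while here: axis from housing
np.set_printoptions(precision=4,suppress=True)
for cam in('scene','top'):
    c=r.capture(cam)
    for i in range(2):
        for b in r.tip_of('camera_lens',cam)[:1]: print(cam,b['conf'],w(c,*b['at'],z=.2))
        c=r.capture(cam)
    for b in r.regions_of('camera',cam)[:1]:
        Q=cloud(c,b['pixels']); H=Q[(Q[:,2]>.165)&(Q[:,2]<.24)]; F=Q[(Q[:,2]>.004)&(Q[:,2]<.02)]
        print(b['conf'],'head',rect(H),pca(H),'top',rect(Q[Q[:,2]>.217]),'foot',rect(F) if len(F)>9 else '')
E
```

```text
0.9 [260.0, 177.9, 291.6, 236.3] 1153 ((537.2754516601562, -291.3838195800781), (43.81217956542969, 21.79122543334961), 7.140556812286377) (array([ 0.5358, -0.2911]), np.float64(-172.96057259559922)) [[ 0.5164 -0.3013  0.0538]
 [ 0.5348 -0.2907  0.0593]
 [ 0.5583 -0.2822  0.0641]]
plane ((537.7689208984375, -291.2682800292969), (45.05744171142578, 21.191463470458984), 6.843356132507324) (array([ 0.5358, -0.291 ]), np.float64(-172.95819601812843))
fitting_hex 0.65 [275.8, 179.5] [ 0.5574 -0.2885  0.055 ]
fitting 0.97 [275.8, 236.4] [ 0.5126 -0.2944  0.055 ]
t 16.55 tcp [ 0.5284 -0.2907  0.141 ] rot [-180.      0.      7.39] J [-10.  18. -15.  -0. -57. 108.] -> travel [-0.0155, -0.0115, -0.0179] dr [-0.0, 0.0, -0.0183]
scene 0.92 [ 0.6244 -0.0199  0.2   ]
scene 0.78 [ 0.6278 -0.0338  0.2   ]
0.57 head ((678.5800170898438, -36.88780975341797), (44.57803726196289, 113.85282135009766), 70.98257446289062) (array([ 0.6737, -0.0306]), np.float64(168.13942605201223)) top ((679.5484008789062, -37.46161651611328), (44.00709915161133, 111.62032318115234), 70.91806030273438) foot ((746.1785888671875, -66.48635864257812), (100.55757904052734, 249.3847198486328), 65.93834686279297)
top 0.8 [ 0.6296 -0.0188  0.2   ]
top 0.95 [ 0.6237 -0.0136  0.2   ]
0.82 head ((681.6002807617188, -38.883609771728516), (37.46830368041992, 119.32070922851562), 75.28697967529297) (array([ 0.6738, -0.0376]), np.float64(165.13551760835503)) top ((629.415771484375, -31.042327880859375), (38.398651123046875, 205.46119689941406), 78.89454650878906) foot ((686.496337890625, -42.90725326538086), (88.32024383544922, 111.26262664794922), 73.65557098388672)
```

View pics/w6c.png

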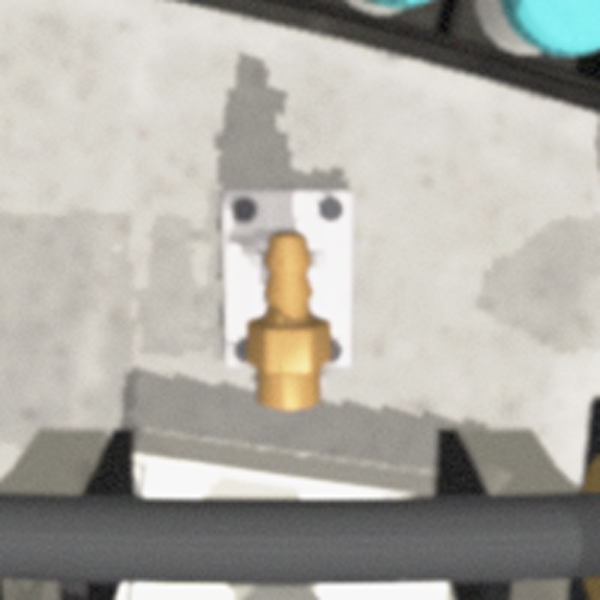

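The fitting is upright in the crop (hex at 288,345) and aligned with the tool. Descend and grip.

Request:
jog_arm --travel '[[0.005, 0.003, 0.08], [0.005, 0.003, 0.13], [0.005, 0.003, 0.17], [0.005, 0.003, 0.2], [0.005, 0.003, 0.21], [0.005, 0.003, 0.21], [0.005, 0.003, 0.21], [0.005, 0.003, 0.21], [0.005, 0.003, 0.21], [0.005, 0.003, 0.21]]' --dr '[[0, 0, 0.0008], [0, 0, 0.0008], [0, 0, 0.0008], [0, 0, 0.0008], [0, 0, 0.0008], [0, 0, 0.0008], [0, 0, 0.0008], [0, 0, 0.0008], [0, 0, 0.0008], [0, 0, 0.0008]]' --claw '[0.6, 0.6, 0.6, 0.6, 0.6, 0.5, 0.4, 0.35, 0.3, 0.25]' --newtons 40

```text
time_s: 18.4
tcp_pos: [0.5311, -0.2918, 0.0362]
eef_rot: [-180.0, -0.0, 7.1]
contact_force: [-1.0, 4.4, 1.2]
gripper_width: 0.0235
gripper_force: 2.1
```

Request:
jog_arm --travel '[[0, 0, 0], [0, 0, 0], [0, 0, 0], [0, 0, 0], [0, 0, 0], [0, 0, 0], [0, 0, 0], [0, 0, 0], [0, 0, 0], [0, 0, 0]]' --dr '[[0, 0, 0], [0, 0, 0], [0, 0, 0], [0, 0, 0], [0, 0, 0], [0, 0, 0], [0, 0, 0], [0, 0, 0], [0, 0, 0], [0, 0, 0]]' --claw '[0.2, 0.1, 0.1, 0.1, 0.1, 0.1, 0.1, 0.1, 0.1, 0.1]' --newtons 40

```text
time_s: 19.65
tcp_pos: [0.5311, -0.2916, 0.0362]
eef_rot: [-180.0, -0.0, 7.1]
contact_force: [-0.5, 4.8, 3.6]
gripper_width: 0.0214
gripper_force: 40.0
```

```bash
python3 -c "
from h import *
go([.531,-.29,.181],-16)
print(r.get_state()['gripper_width'],r.get_state()['contact_force'])
go([.5,0.0,.183],-16)"
```

```text
t 19.65 tcp [ 0.5311 -0.2916  0.0362] rot [-179.98   -0.      7.11] J [-10.  25. -21.  -0. -44. 107.] -> travel [0.0002, -0.0032, -0.2896] dr [-0.0, 0.0, 0.0642]
0.02142467487352997 [-0.54277763  4.8425806   3.55467095]
t 19.65 tcp [ 0.5311 -0.2916  0.0362] rot [-179.98   -0.      7.11] J [-10.  25. -21.  -0. -44. 107.] -> travel [0.0105, -0.5865, -0.2935] dr [-0.0, 0.0, 0.0642]
```

Request:
jog_arm --travel '[[0, 0, -0.04], [0, 0, -0.1], [0, 0, -0.18], [0, 0, -0.26], [-0.01, -0.1, -0.294], [-0.02, -0.2, -0.294], [-0.03, -0.3, -0.294], [-0.04, -0.4, -0.294], [-0.04, -0.48, -0.294], [-0.04, -0.52, -0.294]]' --dr '[[0, 0, 0], [0, 0, 0], [0, 0, 0], [0, 0, 0], [0, 0, 0.015], [0, 0, 0.03], [0, 0, 0.045], [0, 0, 0.055], [0, 0, 0.06], [0, 0, 0.064]]' --claw '[0.1, 0.1, 0.1, 0.1, 0.1, 0.1, 0.1, 0.1, 0.1, 0.1]'

```text
time_s: 20.9
tcp_pos: [0.4789, -0.035, 0.1832]
eef_rot: [-180.0, -0.0, -15.9]
contact_force: [0.9, -0.0, -0.7]
gripper_width: 0.0215
gripper_force: 40.0
```

```bash
cat > g.py <<'E'
from h import *
import sys
np.set_printoptions(precision=4,suppress=True)
s=r.get_state(); print(s['gripper_width'],s['gripper_force'])
c=wcap(); save(c,sys.argv[1]); np.savez(sys.argv[1],**{k:c[k] for k in c})
for b in r.regions_of('camera','wrist')[:1]:
    Q=wcloud(c,b['pixels']); print('camera',b['conf'],b['extent'],np.percentile(Q,[2,50,98],axis=0)); H=Q[(Q[:,2]>.17)&(Q[:,2]<.24)]; print('head',len(H),rect(H),'top',rect(Q[(Q[:,2]>.212)]))
for n,z in(('camera_lens',.2),('fitting_hex',.2),('fitting_hose_end',.2),('fitting',.2)):
  for b in r.tip_of(n,'wrist')[:1]: print(n,b['conf'],b['at'],wplane(c,*b['at'],z))
for b in r.regions_of('fitting','wrist')[:1]:
    Q=wcloud(c,b['pixels']); Q=Q[(Q[:,2]>.15)]; print('fitting',b['conf'],b['extent'],len(Q),rect(Q),pca(Q),np.percentile(Q,[2,50,98],axis=0))
go([.5,0.0,.183],-16)
E
python3 g.py w7
```

```text
0.02149330099772007 39.99908745288849
camera 0.66 [185.0, 0.0, 274.1, 55.4] [[ 0.6291 -0.0821  0.006 ]
 [ 0.6619 -0.0391  0.0103]
 [ 0.6981  0.0044  0.0125]]
head 0 ((0.0, 0.0), (0.0, 0.0), 0.0) top ((0.0, 0.0), (0.0, 0.0), 0.0)
fitting_hex 0.75 [271.5, 273.4] [ 0.4797 -0.0345  0.2   ]
fitting_hose_end 0.83 [274.2, 220.1] [ 0.5047 -0.0429  0.2   ]
fitting 0.56 [270.7, 304.4] [ 0.4634 -0.0293  0.2   ]
fitting 0.96 [254.0, 217.1, 297.1, 311.2] 1818 ((484.38323974609375, -37.270328521728516), (19.069313049316406, 44.52372741699219), 75.89381408691406) (array([ 0.4873, -0.0381]), np.float64(165.66855946828073)) [[ 0.4635 -0.0462  0.1975]
 [ 0.4912 -0.0387  0.2054]
 [ 0.5058 -0.0268  0.2094]]
t 21.25 tcp [ 0.4791 -0.0371  0.1829] rot [179.98   0.01 -15.97] J [ 19.   4. -27.   0. -59.  55.] -> travel [0.0197, -0.0829, -0.0002] dr [0.0, 0.0, 0.0001]
```

View pics/w7.png

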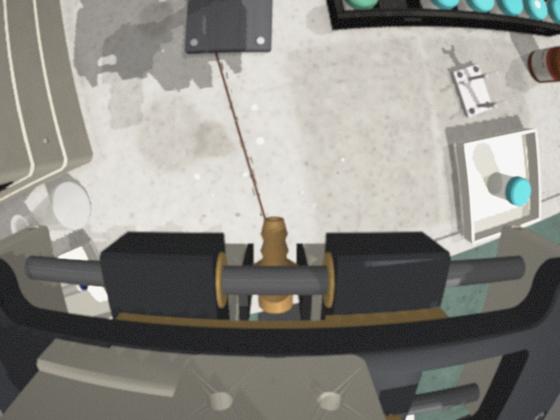

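The fitting is held straight (plain end at 275,305, hose end at 274,220). The camera foot's front edge is at row 50, cols 187–271. Moving close to the focus so the lens comes into view.

Request:
jog_arm --travel '[[0.01, -0.04, 0.002], [0.015, -0.08, 0.004], [0.023, -0.108, 0.004], [0.023, -0.108, 0.004], [0.023, -0.108, 0.004], [0.023, -0.108, 0.004], [0.023, -0.108, 0.004], [0.023, -0.108, 0.004], [0.023, -0.108, 0.004], [0.023, -0.108, 0.004]]' --dr '[[0, 0, 0], [0, 0, 0], [0, 0, 0], [0, 0, 0], [0, 0, 0], [0, 0, 0], [0, 0, 0], [0, 0, 0], [0, 0, 0], [0, 0, 0]]' --claw '[0.1, 0.1, 0.1, 0.1, 0.1, 0.1, 0.1, 0.1, 0.1, 0.1]'

```text
time_s: 22.5
tcp_pos: [0.505, 0.0123, 0.1811]
eef_rot: [-180.0, -0.0, -15.9]
contact_force: [-0.6, 0.5, -1.1]
gripper_width: 0.0215
gripper_force: 40.0
```

```bash
python3 g.py w8
```

```text
0.021508200645759878 39.99988853931427
camera 0.63 [233.5, 2.0, 325.1, 66.4] [[ 0.6238 -0.0834  0.0063]
 [ 0.6601 -0.0349  0.0104]
 [ 0.7023  0.0046  0.1929]]
head 549 ((626.5182495117188, -27.248620986938477), (34.91151428222656, 2.268040895462036), 72.94996643066406) top ((0.0, 0.0), (0.0, 0.0), 0.0)
camera_lens 0.25 [274.4, 219.1] [0.5318 0.004  0.2   ]
fitting_hex 0.96 [272.6, 276.0] [0.5054 0.0124 0.2   ]
fitting_hose_end 0.69 [275.0, 223.8] [0.5296 0.0043 0.2   ]
fitting 0.6 [272.5, 304.6] [0.4904 0.0168 0.2   ]
fitting 0.61 [252.4, 216.6, 298.2, 311.3] 1840 ((510.56103515625, 10.040445327758789), (20.15395736694336, 44.61449432373047), 74.60187530517578) (array([0.5136, 0.0092]), np.float64(165.45392301499766)) [[0.4898 0.0009 0.1956]
 [0.5172 0.0086 0.2032]
 [0.5319 0.0208 0.2072]]
t 22.85 tcp [0.505  0.0124 0.1811] rot [180.     0.   -15.93] J [ 24.   7. -24.   0. -59.  50.] -> travel [-0.0028, 0.0266, -0.0039] dr [0.0, 0.0, 0.0002]
```

View pics/w8.png

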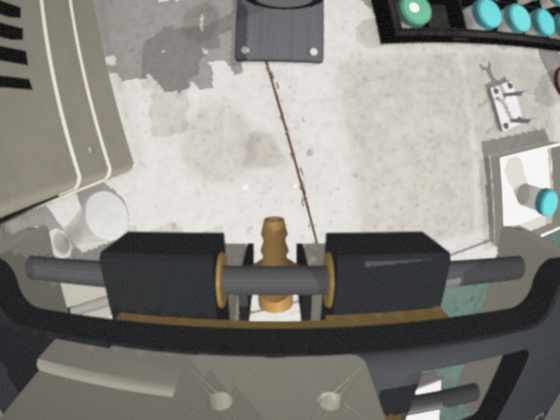

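```bash
cat > l.py <<'E'
from h import *
import sys
np.set_printoptions(precision=4,suppress=True)
c=dict(np.load(sys.argv[1]+'.npz')); P=wcloud(c,np.ones((420,560),bool))
L=P[(P[:,2]>.15)&(P[:,2]<.23)&(np.hypot(P[:,0]-.627,P[:,1]+.026)<.035)]
print(len(L),L.min(0),L.max(0))
m=np.median(L,0); G=L
for _ in range(3):
    m=G.mean(0);_,S,V=np.linalg.svd(G-m,full_matrices=False); n=V[2]*np.sign(V[2][0]); G=L[abs((L-m)@n)<.0015]
print('front pts',len(G),'normal',n,'yaw',np.degrees(np.arctan2(n[1],n[0])),'pitch',np.degrees(np.arcsin(n[2])),'rms',np.std((G-m)@n))
yaw=np.arctan2(n[1],n[0]); e=np.array([-np.sin(yaw),np.cos(yaw),0])
for z in np.arange(.176,.216,.004):
    q=G[abs(G[:,2]-z)<.002]
    if len(q)>3: a=(q-m)@e; print(round(z,3),len(q),'lat',a.min(),a.max(),'mid',m+e*(a.min()+a.max())/2)
# foot edges at its top
F=P[(P[:,2]>.004)&(P[:,2]<.018)&(P[:,0]>.6)&(P[:,0]<.72)&(P[:,1]>-.11)&(P[:,1]<.04)]
px=c['pixels']; print('z foot',np.median(F[:,2]))
v,u=np.nonzero((px.max(2)<95)); k=(u>225)&(u<330)&(v<64); W=wplane(c,u[k],v[k],.010)
W=W[(W[:,0]<.665)]
print('foot dark',len(W),rect(W))
E
python3 l.py w8; sed -i 's/w8/w8/' l.py
python3 - <<'E'
from h import *
np.set_printoptions(precision=4,suppress=True)
# independent: both fixed cameras on fitting and lens at the present pose
for cam in('scene','top'):
    c=r.capture(cam)
    for n in('fitting_hex','fitting_hose_end','camera_lens'):
        for b in r.tip_of(n,cam)[:1]: print(cam,n,round(b['conf'],2),np.array(b['at']),w(c,*b['at'],z=.2))
    for b in r.regions_of('fitting',cam)[:1]:
        Q=cloud(c,b['pixels']); Q=Q[Q[:,2]>.15]; print(b['conf'],b['extent'],len(Q),np.percentile(Q,[2,50,98],axis=0) if len(Q) else '')
E
```

```text
549 [ 0.6215 -0.0441  0.1786] [ 0.6323 -0.0108  0.1967]
front pts 549 normal [ 0.955  -0.2896  0.0646] yaw -16.867904711173914 pitch 3.7023828097915823 rms 0.0003810781058381601
0.18 20 lat -0.006083740011295907 0.0070006034035484535 mid [ 0.6264 -0.0276  0.1892]
0.184 102 lat -0.010168230293188753 0.01446552264118123 mid [ 0.6269 -0.026   0.1892]
0.188 159 lat -0.015306456861172248 0.016587031937414377 mid [ 0.6265 -0.0274  0.1892]
0.192 217 lat -0.016657804871149137 0.018253194167729164 mid [ 0.6265 -0.0272  0.1892]
0.196 51 lat -0.016282862214274395 0.012973424834579916 mid [ 0.6258 -0.0296  0.1892]
z foot 0.01034512381009145
foot dark 234 ((645.3173828125, -30.87112045288086), (84.42411804199219, 20.304838180541992), 72.85000610351562)
scene fitting_hex 0.7 [150.8 331.9] [0.4259 0.5137 0.2   ]
scene fitting_hose_end 0.56 [272.8 190.8] [0.5299 0.0182 0.2   ]
scene camera_lens 0.59 [258.8 170.8] [ 0.6199 -0.0283  0.2   ]
0.56 [279.9, 187.5, 285.6, 198.6] 57 [[0.4875 0.0077 0.193 ]
 [0.4956 0.0189 0.2036]
 [0.507  0.0261 0.2099]]
top fitting_hose_end 0.72 [378.8 259.8] [ 0.4147 -0.2617  0.2   ]
top camera_lens 0.6 [283.4 183.4] [ 0.6227 -0.02    0.2   ]
```

Request:
jog_arm --travel '[[0.01, 0.002, 0], [0.02, 0.004, 0], [0.03, 0.005, 0], [0.0345, 0.0055, 0], [0.0345, 0.0055, 0], [0.0345, 0.0055, 0], [0.0345, 0.0055, 0], [0.0345, 0.0055, 0], [0.0345, 0.0055, 0], [0.0345, 0.0055, 0]]' --dr '[[0, 0, 0.003], [0, 0, 0.003], [0, 0, 0.003], [0, 0, 0.003], [0, 0, 0.003], [0, 0, 0.003], [0, 0, 0.003], [0, 0, 0.003], [0, 0, 0.003], [0, 0, 0.003]]' --claw '[0.1, 0.1, 0.1, 0.1, 0.1, 0.1, 0.1, 0.1, 0.1, 0.1]'

```text
time_s: 24.6
tcp_pos: [0.5208, 0.005, 0.1811]
eef_rot: [-180.0, -0.0, -17.0]
contact_force: [0.4, 0.0, -1.1]
gripper_width: 0.0213
gripper_force: 40.0
```

```bash
python3 g.py w9; python3 l.py w9
python3 - <<'E'
from h import *
np.set_printoptions(precision=4,suppress=True)
c=dict(np.load('w9.npz')); s=r.get_state()
b=r.regions_of('fitting','wrist')[0]; Q=wcloud(c,b['pixels']); Q=Q[Q[:,2]>.18]
y=np.radians(-17); a=np.array([np.cos(y),np.sin(y),0]); l=np.array([-np.sin(y),np.cos(y),0]); o=s['tcp_pos']
A=(Q-o)@a; Lt=(Q-o)@l
for t in np.arange(-.018,.03,.004):
    k=abs(A-t)<.002
    if k.sum()>5: print(round(t,3),k.sum(),'lat',Lt[k].min(),Lt[k].max(),(Lt[k].min()+Lt[k].max())/2,'ztop',np.percentile(Q[k,2],95))
print(A.min(),A.max())
E
```

```text
0.02132237805722817 39.99988675117493
camera 0.94 [228.1, 2.8, 321.1, 78.3] [[ 0.6227 -0.0806  0.0085]
 [ 0.6357 -0.0301  0.0123]
 [ 0.6855  0.003   0.2174]]
head 3315 ((632.536865234375, -29.296977996826172), (37.31752014160156, 14.874466896057129), 73.45066833496094) top ((630.7481079101562, -28.046817779541016), (27.55572509765625, 10.487336158752441), 72.83793640136719)
camera_lens 0.68 [270.0, 29.3] [ 0.6271 -0.0262  0.2   ]
fitting_hex 0.71 [272.9, 275.0] [0.5217 0.0048 0.2   ]
fitting_hose_end 0.82 [275.6, 220.1] [ 0.5469 -0.0042  0.2   ]
fitting 0.98 [272.9, 307.1] [0.5048 0.01   0.2   ]
3335 [ 0.6212 -0.0475  0.1798] [ 0.6445 -0.0095  0.2194]
front pts 1542 normal [ 0.946  -0.2874 -0.1499] yaw -16.898369116554278 pitch -8.619860000718036 rms 0.0008307356849864502
0.184 8 lat -0.008553907761470634 0.0076800773298311585 mid [ 0.6277 -0.0279  0.2037]
0.188 117 lat -0.015609078096211025 0.014861874658647611 mid [ 0.6277 -0.0278  0.2037]
0.192 171 lat -0.018016695949739116 0.01743071960453074 mid [ 0.6277 -0.0277  0.2037]
0.196 210 lat -0.018007372879308703 0.018250019010512618 m
[... 854 characters left out ...]
module>
    Q=wcloud(c,b['pixels']); Q=Q[(Q[:,2]>.15)]; print('fitting',b['conf'],b['extent'],len(Q),rect(Q),pca(Q),np.percentile(Q,[2,50,98],axis=0))
                                                                                                     ~~~^^^
  File "h.py", line 37, in pca
    m=P[:,:2].mean(0); _,_,V=np.linalg.svd(P[:,:2]-m,full_matrices=False); return m,np.degrees(np.arctan2(V[0,1],V[0,0]))
                                                                                                          ~^^^^^
IndexError: index 0 is out of bounds for axis 0 with size 0
Traceback (most recent call last):
ValueError: zero-size array to reduction operation minimum which has no identity
```

View pics/w9.png

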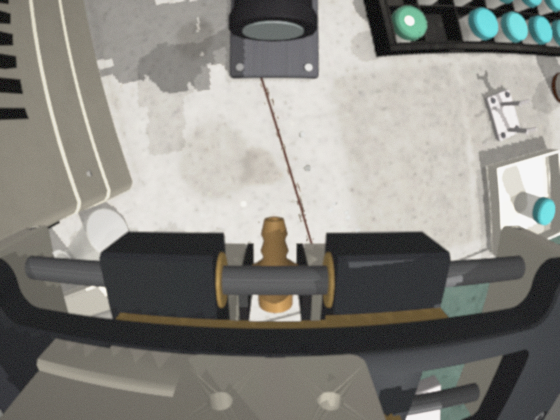

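```bash
cat > m.py <<'E'
from h import *
import sys
np.set_printoptions(precision=4,suppress=True)
c=dict(np.load(sys.argv[1]+'.npz')); s=r.get_state(); o=s['tcp_pos']; P=wcloud(c,np.ones((420,560),bool))
y=np.radians(-17); a=np.array([np.cos(y),np.sin(y),0]); l=np.array([-np.sin(y),np.cos(y),0])
A=(P-o)@a; Lt=(P-o)@l; Z=P[:,2]
for z in np.arange(.182,.222,.004):
    k=(abs(Z-z)<.002)&(A>.08)&(A<.14)&(abs(Lt)<.03)
    if k.sum()>5: print('lens z',round(z,3),k.sum(),'A min/5/25/50',np.percentile(A[k],[0,5,25,50]),'lat',Lt[k].min(),Lt[k].max())
px=c['pixels'].astype(int); m=(px[:,:,0]-px[:,:,2]>40); M=np.zeros_like(m); M[212:314,252:300]=m[212:314,252:300]
Q=wcloud(c,M); A=(Q-o)@a; Lt=(Q-o)@l
for t in np.arange(-.018,.032,.004):
    k=(abs(A-t)<.002)&(Q[:,2]>.19)
    if k.sum()>5: print('fit',round(t,3),k.sum(),'lat',np.percentile(Lt[k],[2,98]),'ztop',np.percentile(Q[k,2],[50,90]))
k=Q[:,2]>.19; print('ends',np.percentile(A[k],[.5,99.5]))
E
python3 m.py w9
```

```text
lens z 0.182 40 A min/5/25/50 [0.1103 0.1105 0.1107 0.1109] lat -0.0075745762167938446 0.007609887278853481
lens z 0.186 86 A min/5/25/50 [0.1098 0.11   0.1103 0.1106] lat -0.012977314175506297 0.014662450417368156
lens z 0.19 150 A min/5/25/50 [0.1098 0.11   0.1102 0.1104] lat -0.01540901662013674 0.016960984948949116
lens z 0.194 198 A min/5/25/50 [0.1097 0.11   0.1102 0.1104] lat -0.01781625574657914 0.0184506886236584
lens z 0.198 228 A min/5/25/50 [0.1097 0.1099 0.1102 0.1104] lat -0.01881049379339138 0.019167484306691875
lens z 0.202 311 A min/5/25/50 [0.1096 0.11   0.1103 0.1107] lat -0.018814732170666763 0.019131333199900045
lens z 0.206 385 A min/5/25/50 [0.1095 0.1099 0.1103 0.1107] lat -0.01737704976105031 0.018117483622402508
lens z 0.21 600 A min/5/25/50 [0.1096 0.1101 0.1107 0.1114] lat -0.016510850174940292 0.01663749173893765
lens z 0.214 781 A min/5/25/50 [0.1096 0.1106 0.1113 0.1134] lat -0.01326076437487482 0.01428194616271513
lens z 0.218 555 A min/5/25/50 [0.1103 0.111  0.1125 0.1143] lat -0.008836137868812781 0.009205163276678984
fit -0.014 202 lat [-0.0086  0.0062] ztop [0.2057 0.2069]
fit -0.01 239 lat [-0.0085  0.0063] ztop [0.2057 0.207 ]
fit -0.006 78 lat [-0.007   0.0051] ztop [0.2065 0.2078]
fit 0.006 62 lat [-0.0088  0.0071] ztop [0.2015 0.2039]
fit 0.01 188 lat [-0.006   0.0045] ztop [0.2031 0.2045]
fit 0.014 214 lat [-0.0054  0.0048] ztop [0.2036 0.2047]
fit 0.018 179 lat [-0.005  0.004] ztop [0.203 0.204]
fit 0.022 203 lat [-0.0054  0.0048] ztop [0.2032 0.2043]
fit 0.026 245 lat [-0.0045  0.0039] ztop [0.2021 0.2034]
fit 0.03 8 lat [-0.0035  0.0025] ztop [0.2014 0.2029]
ends [-0.0156  0.028 ]
```

The fitting measures 110 mm from the lens, less than 1 mm off the axis, and level. The marker and vial were checked earlier, and the last picture shows the vial standing in its tray at (545,208). Handing in.

```bash
python3 -c "
from h import *
print(r.close_job())"
```

```text
the job is handed in; nothing more can be done
None
```

I handed the job in at about 25 s with the arm holding the fitting, hose end towards the lens, hexagon 110 mm in front of it, within about 1 mm of the axis and level as far as I could measure; the marker lies in the long tray, the vial stands in the square tray, and the flask, timer and bottle were not touched.

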